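# Make up two table sets on the stove ledge

## Task

Make up the two sets for the tables: the oblong three-compartment wooden tray gets the tall glass jar, the clay cup and the square toothpick box, one to a compartment in any order, and the round clay dish gets the squat glass jar and the salt shaker. Stand every piece upright and flat on the floor of its tray or dish, setting it down rather than dropping it, and leave the steel tumbler, the stone mortar and the egg cup standing where they are.

Things in the scene. Friction and masses are not known exactly. Their poses are not given: they have to be found in the camera images.
- tall_jar: Tall closed glass jar, green glass with a flat steel lid: upright cylinder 50 mm in diameter, 92 mm high (lid 48 mm, the top 16 mm), about 240 g. Origin at the centre of its underside, z up. Loose; stands on the counter at the start.
- squat_jar: Squat closed glass jar, same green glass and flat steel lid: upright cylinder 62 mm in diameter, 56 mm high (lid 60 mm, the top 16 mm), about 220 g. Origin at the centre of its underside, z up. Loose; stands on the counter at the start.
- clay_cup: Plain terracotta cup without handle, open at the top: outside diameter 56 mm at the foot, 58 mm at the rim, 70 mm high, wall 4.5 mm, about 170 g. Origin at the centre of its underside, z up. Loose; stands on the counter at the start.
- pick_box: Square toothpick box of light wood, 46 x 46 mm and 70 mm high, with a round dark opening and toothpick tips in its top, about 110 g; its x and y axes are square to its side faces. Origin at the centre of its underside, z up. Loose; stands on the counter at the start.
- shaker: Aluminium salt shaker: upright cylinder 42 mm in diameter with a domed, pierced top, 75 mm high (straight-sided up to 56 mm), about 130 g. Origin at the centre of its underside, z up. Loose; stands on the counter at the start.
- tray: Oblong tray of medium-brown wood, 252 mm along its x and 88 mm along its y, 22 mm high, fixed to the counter. Two cross walls divide it into three equal square compartments in a row along its x: each 76 x 76 mm inside, centres at x = -82, 0 and +82 mm, y = 0; walls 6 mm thick, floor 6 mm above the counter, walls rise 16 mm above the floor. Origin at the centre of its underside, z up. It lies either left or right of the stock.
- dish: Round shallow terracotta dish, fixed to the counter: 184 mm across the rim, flat floor about 158 mm across, floor 6 mm above the counter, rim 18 mm above the counter, wall 5 mm. Origin at the centre of its underside, z up. It lies on the other side of the stock from the tray. It must hold two pieces side by side: e.g. 40 mm either side of its centre.
- tumbler: Open stainless steel tumbler, 52 mm in diameter at the foot, 58 mm at the rim, 85 mm high; not part of either set, to be left standing. Origin at the centre of its underside, z up. Loose; stands on the counter at the start.
- mortar: Small dark stone mortar, open, 56 mm in diameter at the foot, 68 mm at the rim, 45 mm high; not part of either set, to be left standing. Origin at the centre of its underside, z up. Loose; stands on the counter at the start.
- egg_cup: White ceramic stemmed egg cup, 48 mm in diameter at the top, 62 mm high; not part of either set, to be left standing. Origin at the centre of its underside, z up. Loose; stands on the counter at the start.

How it is judged:
By the outcome, as a careful person would: the job done as asked, in the order asked, and still so for the second after the job is handed in, with the robot touching nothing.
It also fails if it takes over 134 s, if anything falls off the work surface, if the arm or the gripper's body presses on something with over 40 N, if the wrist force passes 120 N, or if a joint passes its speed limit or range.

## Robot

A 7-joint arm with a two-finger parallel gripper is mounted at the origin on the work surface. World frame = base frame: x ahead of the robot, y to its left, z up, the work surface at z = 0. Lengths are in m, angles in rad, forces in N, time in s.
With the tool pointing down it reaches from about 0.425 to 1.025 m from the base axis. Payload 9.4 kg.
Tool frame: the origin (TCP) lies midway between the tips of the shut fingers; the grasp point (between the pads) lies 19 mm behind it; z points along the fingers, x is the direction in which the jaws open and shut, and the axes are right-handed (so a half turn about z gives the same grasp; the last joint's range is limited). The gripper opens to 93 mm and grips with 3 to 60 N. Pads are 15 mm wide; open, the fingers measure 128 mm over their backs; the gripper's body (75 mm by 188 mm) begins 65 mm behind the grasp point.
Start: joints at [-1.24, 0.599, -0.003, 1.599, 0.002, 0.943, -0.08], TCP at [0.288, 0.666, 0.219] pointing down, gripper open.
Joint ranges: [-2.57, 2.57], [-0.35, 1.97], [-1.29, 1.29], [0.11, 2.56], [-1.05, 4.19], [0.11, 1.86], [-2.63, 2.63]. Speed limits (rad/s): [2.22, 2.22, 3.01, 3.01, 3.14, 3.14, 3.14].

## Interface

Orientations are given as a rotation vector (axis times angle).
In Python, from bench import robot gives the robot as it stands. Calls block until the motion is done:
- robot.move_pose(position, orientation): joint-space move of the TCP to a pose.
- robot.line_to(position, rot=None, velocity=0.15, max_force=None): straight line of the TCP; rot=None keeps the orientation; velocity is the mean speed in m/s. With max_force (N) it stops when the force on the tool has changed by that much, and returns True; else False.
- robot.move_j(angles): joint-space move.
- robot.open_gripper() and robot.grasp(f_grip=None): open the fingers fully, or close them until they stop; f_grip is the grip in N (None keeps the last).
- robot.pause(seconds).
- robot.solve_ik(position, orientation): joint angles nearest the present ones, or None.
- robot.sense(): the state.
- robot.camera(name): name is "scene" or "top" or "wrist"; returns a dict with "pixels" (420x560x3 uint8, red, green, blue), "range_z" (420x560 float32, m along the optical axis (not along the pixel's ray), 0 where there is no reading), "K" (3x3 intrinsics, pixels), "R" (3x3) and "t" (3): a world point X has camera coordinates R X + t. Camera axes: x right, y down, z forward; pixel columns grow to the right and rows downward; lengths in m; the calibration is good to about 2 mm. A picture is of the moment at which its call begins.
A pose or a line that the arm cannot do raises robot.IKError and nothing moves.
- robot.close_job(): hands the job in, once; it reports no verdict.
The state is a dict: "time_s": time; "qpos": joint angles; "qvel": joint speeds; "joint_efforts": joint torques, N m; "eef_pos": TCP position; "orientation": TCP orientation; "wrist_force": force on the tool from outside, world axes, zero at the start; "moment": the same for the moment, N m; "opening": finger opening in m.
Only numpy, scipy, OpenCV 4.12 (cv2) and the standard library are available. Lean on these libraries where they do the work, as an engineer would, in place of code of your own. Each camera call takes 0.05 s, during which the arm holds its last target.

## Working session

There is one attempt and no reset: what is moved stays moved. The work goes in short steps, each a Python script; the robot and the scene stay as the last script left them, time stands still between calls to the robot, and variables do not carry over. Pictures are saved under pics/ and viewed, and the job is handed in when it is done.

```bash
ls; mkdir -p pics; python3 - <<'E'
from bench import robot
import cv2,numpy as np
s=robot.sense(); print({k:np.round(v,3) for k,v in s.items()})
for n in("scene","top"):
    c=robot.camera(n); cv2.imwrite(f"pics/{n}0.png",c["pixels"][:,:,::-1])
    np.savez(f"{n}0.npz",**c); print(n,c["K"],c["R"],c["t"])
E
```

```text
pics
{'time_s': np.float64(0.0), 'qpos': array([-1.24 ,  0.6  , -0.003,  1.6  ,  0.002,  0.943, -0.08 ]), 'qvel': array([-0.001,  0.001,  0.001,  0.001, -0.001, -0.002, -0.   ]), 'joint_efforts': array([-1.0000e-03, -7.6510e+01,  1.4970e+00, -2.5236e+01, -5.3000e-02,
        1.7000e-02,  0.0000e+00]), 'eef_pos': array([0.287, 0.665, 0.218]), 'orientation': array([ 2.624e+00,  1.725e+00, -2.000e-03]), 'wrist_force': array([-0.375, -0.692, -0.403]), 'moment': array([ 0.012, -0.027,  0.007]), 'opening': np.float64(0.093)}
scene [[497.92151942   0.         284.87369397]
 [  0.         497.92151942 204.93837292]
 [  0.           0.           1.        ]] [[-0.27941706  0.96012646 -0.00912647]
 [ 0.60184896  0.16772889 -0.78079757]
 [-0.74813364 -0.22366092 -0.62471742]] [ 0.17419161 -0.29045941  1.35368284]
top [[457.12581943   0.         281.88641294]
 [  0.         457.12581943 208.60321816]
 [  0.           0.           1.        ]] [[-0.01518975 -0.99976456 -0.01549485]
 [-0.9921924   0.0169896  -0.12355404]
 [ 0.1237882   0.01349712 -0.99221687]] [0.02810143 0.57419864 1.02702248]
```

View pics/scene0.png

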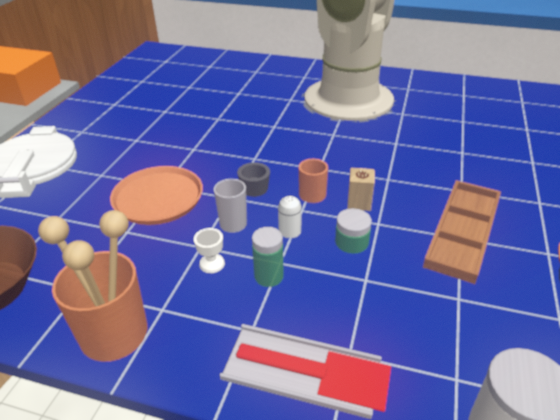

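View pics/top0.png

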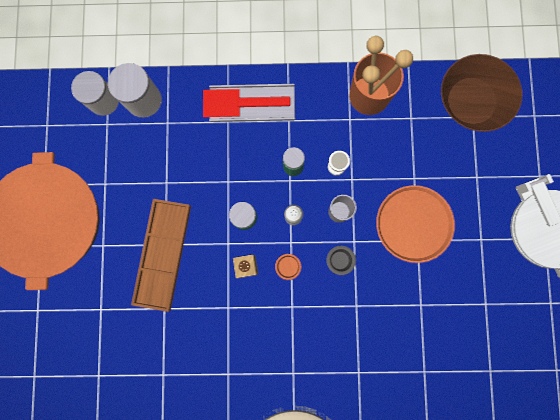

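The top view shows the tray at the left (160,255) and the dish at the right (415,223). The stock runs in a block between them: squat jar (242,215), shaker (293,214), tall jar (293,160), pick box (244,266), clay cup (288,266), tumbler (343,208), egg cup (339,162) and mortar (341,260). Next I measure each from its top face.

```bash
cat > h.py <<'E'
import numpy as np,cv2
def world(c):
    K,R,t=c["K"],c["R"],c["t"]; z=c["range_z"].astype(float)
    v,u=np.mgrid[:z.shape[0],:z.shape[1]]
    P=np.stack([(u-K[0,2])/K[0,0]*z,(v-K[1,2])/K[1,1]*z,z],-1)
    W=(P-t)@R; W[z<=0]=np.nan
    return W
def cast(c,u,v,h):
    d=np.array([(u-c["K"][0,2])/c["K"][0,0],(v-c["K"][1,2])/c["K"][1,1],1])@c["R"]
    o=-c["R"].T@c["t"]; return o+d*(h-o[2])/d[2]
OBJ=dict(tall_jar=(293,157,.092),squat_jar=(242,214,.056),clay_cup=(288,266,.070),pick_box=(244,266,.070),shaker=(293,213,.075),tumbler=(344,205,.085),mortar=(341,260,.045),egg_cup=(339,160,.062))
E
python3 - <<'E'
from h import *
c=np.load("top0.npz"); W=world(c)
print("counter z",np.nanmedian(W[280:380,200:400,2]))
for n,(u,v,h) in OBJ.items():
    sl=np.zeros(W.shape[:2],bool); sl[v-24:v+24,u-24:u+24]=1
    m=sl&(abs(W[...,2]-h)<(.012 if n!="shaker" else .02))
    k,l,st,ce=cv2.connectedComponentsWithStats(m.astype(np.uint8)); 
    ys,xs=np.nonzero(m); (cx,cy),r=cv2.minEnclosingCircle(np.c_[xs,ys].astype(np.float32))
    p=cast(c,cx,cy,h); x=W[m]
    print(n,"px",round(cx,1),round(cy,1),"r_m",round(r/457*(np.median(c['range_z'][m])),4),"cast",p.round(4),"mid",((x.max(0)+x.min(0))/2).round(4),"ext",(x.max(0)-x.min(0)).round(3),"zmed",np.median(x[:,2]).round(4))
    if n=="pick_box":
        r=cv2.minAreaRect((x[:,:2]*1000).astype(np.float32)); print(r)
# tray: walls top z 0.022
hsv=cv2.cvtColor(c["pixels"],cv2.COLOR_RGB2HSV)
for n,b in (("tray",(125,190,195,318)),("dish",(368,178,462,270))):
    sl=np.zeros(W.shape[:2],bool); sl[b[1]:b[3],b[0]:b[2]]=1
    m=sl&((hsv[...,0]<25)&(hsv[...,1]>80))
    cs,_=cv2.findContours(m.astype(np.uint8),cv2.RETR_EXTERNAL,cv2.CHAIN_APPROX_NONE); ct=max(cs,key=cv2.contourArea)[:,0]
    h=.022 if n=="tray" else .018
    X=np.array([cast(c,u,v,h)[:2] for u,v in ct]); 
    q=(X*1000).astype(np.float32)
    print(n,cv2.minAreaRect(q),cv2.fitEllipse(q), np.unique(W[m][:,2].round(3),return_counts=True))
E
```

```text
counter z 0.0005288237819970664
tall_jar px 293.3 158.0 r_m 0.0247 cast [ 0.6809 -0.0091  0.092 ] mid [ 0.6831 -0.0085  0.0883] ext [0.048 0.045 0.016] zmed 0.0917
squat_jar px 241.6 214.6 r_m 0.0299 cast [0.5599 0.1106 0.056 ] mid [0.5605 0.1112 0.0536] ext [0.058 0.058 0.018] zmed 0.0561
clay_cup px 287.4 266.2 r_m 0.0289 cast [0.4415 0.008  0.07  ] mid [0.4411 0.0079 0.0667] ext [0.055 0.056 0.017] zmed 0.0698
pick_box px 244.0 265.8 r_m 0.0305 cast [0.4439 0.1044 0.07  ] mid [0.4446 0.1044 0.0673] ext [0.05  0.049 0.016] zmed 0.0702
((444.22308349609375, 104.94409942626953), (45.7788200378418, 46.200416564941406), 8.55274486541748)
shaker px 292.8 213.4 r_m 0.0211 cast [ 0.5584 -0.006   0.075 ] mid [ 0.5603 -0.0065  0.0673] ext [0.039 0.041 0.024] zmed 0.0699
tumbler px 342.3 207.1 r_m 0.029 cast [ 0.5695 -0.1156  0.085 ] mid [ 0.5696 -0.1163  0.0807] ext [0.055 0.057 0.015] zmed 0.0841
mortar px 340.5 259.7 r_m 0.0336 cast [ 0.4543 -0.1125  0.045 ] mid [ 0.4549 -0.1125  0.0417] ext [0.066 0.066 0.017] zmed 0.0445
egg_cup px 338.4 160.7 r_m 0.0238 cast [ 0.6797 -0.1129  0.062 ] m
[... 682 characters left out ...]
 133, 145, 169, 146,
        90,  44,  18,   5,   2,  15]))
dish ((536.2023315429688, -292.4294128417969), (177.5421142578125, 179.25531005859375), 87.66128540039062) ((536.9126586914062, -292.3338317871094), (178.33868408203125, 179.3237762451172), 122.41171264648438) (array([-0.002, -0.001,  0.   ,  0.001,  0.002,  0.003,  0.004,  0.005,
        0.006,  0.007,  0.008,  0.009,  0.01 ,  0.011,  0.012,  0.013,
        0.014,  0.015,  0.016,  0.017,  0.018,  0.019,  0.02 ,  0.021,
        0.022,  0.023,  0.024,  0.025,    nan]), array([  2,   3,   7,  24,  75, 186, 365, 573, 707, 754, 590, 358, 188,
       103,  50,  69,  59,  62,  93, 110, 113,  84,  48,  29,   9,   3,
         1,   1,  17]))
```

```bash
cat >> h.py <<'E'
from scipy.spatial.transform import Rotation as Rn
def down(yaw):   # tool z down, jaw axis (tool x) at yaw in world; pick half turn nearest the arm's radial direction
    return Rn.from_matrix(np.c_[[np.cos(yaw),np.sin(yaw),0],[np.sin(yaw),-np.cos(yaw),0],[0,0,-1]]).as_rotvec()
def yawfix(yaw,p):
    a=np.arctan2(p[1],p[0]); return a+(yaw-a+np.pi/2)%np.pi-np.pi/2
def pick(robot,p,yaw,g,f,H):
    r=down(yawfix(yaw,p)); z=g-.019
    robot.move_pose([p[0],p[1],H],r)
    hit=robot.line_to([p[0],p[1],z],velocity=.15,max_force=12)
    if hit: print("HIT going down",robot.sense()["eef_pos"]); return False
    robot.grasp(f); robot.pause(.2); o=robot.sense()["opening"]
    robot.line_to([p[0],p[1],H],velocity=.2)
    s=robot.sense(); print("opening",o.round(4),s["opening"].round(4),"F",s["wrist_force"].round(2),"t",s["time_s"].round(1))
    return True
def place(robot,p,yaw,g,H,floor=.006):
    r=down(yawfix(yaw,p)); z=g-.019+floor
    robot.move_pose([p[0],p[1],H],r)
    robot.line_to([p[0],p[1],z+.012],velocity=.15)
    hit=robot.line_to([p[0],p[1],z-.004],velocity=.02,max_force=4)
    s=robot.sense(); print("contact",hit,"dz mm",((s["eef_pos"]-[p[0],p[1],z])*1000).round(1),"F",s["wrist_force"].round(1))
def release(robot,H):
    robot.open_gripper(); robot.pause(.1); p=robot.sense()["eef_pos"]
    robot.line_to([p[0],p[1],H],velocity=.2); print("t",robot.sense()["time_s"].round(1))
E
python3 - <<'E'
from h import *
c=np.load("top0.npz"); W=world(c)
for b,h0 in (((125,190,195,318),.017),((368,178,462,270),.0135)):
    X=W[b[1]:b[3],b[0]:b[2]].reshape(-1,3); X=X[X[:,2]>h0]; q=(X[:,:2]*1000).astype(np.float32)
    print(cv2.minAreaRect(q), cv2.minEnclosingCircle(q))
from bench import robot
# reach test
for p,y in (((.681,-.009),np.pi/2),((.441,.008),0),((.444,.104),1.72),((.56,.111),1.57),((.559,-.006),0),((.555,.289),1.39),((.474,.304),1.39),((.393,.319),1.39),((.577,-.292),1.57),((.497,-.292),1.57)):
    print([None if (j:=robot.solve_ik([*p,z],down(yawfix(y,p)))) is None else j.round(2)[[4,6]] for z in (.02,.22)])
E
```

```text
((474.6069641113281, 305.826904296875), (89.95377349853516, 252.2393341064453), 79.4276351928711) ((474.0008239746094, 304.8680114746094), 132.25274658203125)
((537.1680908203125, -291.92633056640625), (181.7191162109375, 181.11431884765625), 73.0143814086914) ((537.7218627929688, -291.7504577636719), 91.79322052001953)
[array([-0.73, -0.97]), array([-0.52, -1.14])]
[array([-0.3 ,  0.15]), array([-0.18,  0.07])]
[array([0.28, 1.08]), array([0.03, 1.33])]
[array([0.19, 1.09]), array([0.01, 1.26])]
[array([-0.27,  0.18]), array([-0.22,  0.15])]
[array([0.11, 0.71]), array([0.03, 0.79])]
[array([0.13, 0.59]), array([0.03, 0.69])]
[array([0.13, 0.46]), array([0.03, 0.56])]
[array([-0.59, -0.63]), array([-0.73, -0.45])]
[array([-0.53, -0.61]), array([-0.82, -0.23])]
```

```bash
cat >> h.py <<'E'
TC=np.array([.4746,.3050]); TY=np.radians(-10.55); TX=np.array([np.cos(TY),np.sin(TY)])
DC=np.array([.5373,-.2920])
E
python3 - <<'E'
from h import *
from bench import robot
p=robot.sense()["eef_pos"]; 
if pick(robot,(.682,-.009),np.pi/2,.058,20,.22):
    place(robot,TC+.082*TX,TY+np.pi/2,.058,.22)
c=robot.camera("scene"); cv2.imwrite("pics/s1.png",c["pixels"][:,:,::-1])
E
```

```text
Traceback (most recent call last):
  File "h.py", line 24, in pick
    s=robot.sense(); print("opening",o.round(4),s["opening"].round(4),"F",s["wrist_force"].round(2),"t",s["time_s"].round(1))
                                     ^^^^^^^
AttributeError: 'float' object has no attribute 'round'
```

```bash
sed -i 's/o\.round(4)/round(float(o),4)/; s/s\["opening"\]\.round(4)/round(float(s["opening"]),4)/; s/\["time_s"\]\.round(1)/["time_s"]/g' h.py
python3 - <<'E'
from h import *
from bench import robot
s=robot.sense(); print(s["opening"],s["eef_pos"],s["wrist_force"],s["time_s"])
c=robot.camera("wrist"); cv2.imwrite("pics/w1.png",c["pixels"][:,:,::-1])
place(robot,TC+.082*TX,TY+np.pi/2,.058,.22)
c=robot.camera("scene"); cv2.imwrite("pics/s1.png",c["pixels"][:,:,::-1])
E
```

```text
0.04968434233657214 [ 0.68122959 -0.00861055  0.21872312] [ 0.48544056  0.16235848 -3.7496539 ] 6.225
contact True dz mm [ 0.   0.1 -0.3] F [0.4 0.8 4.1]
```

View pics/s1.png

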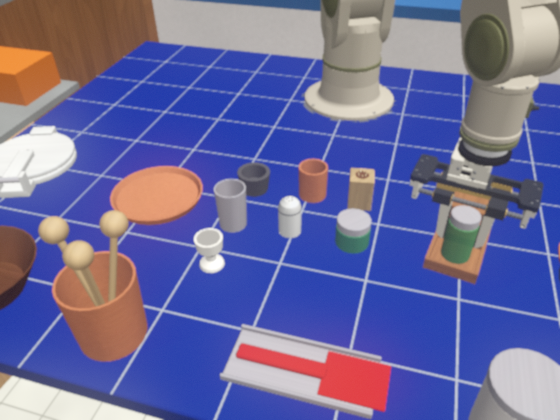

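View pics/w1.png

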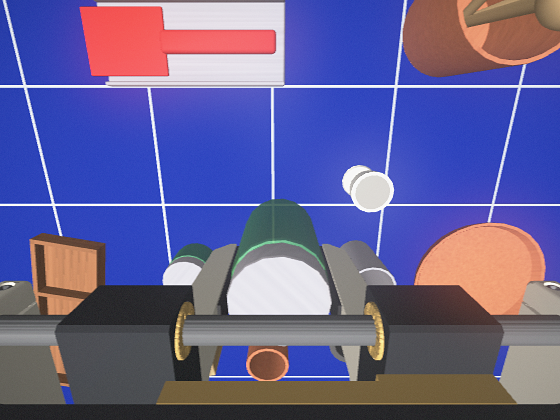

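The scene picture shows the tall jar upright in the tray's near compartment (460,235), still held, with contact at the expected floor height. The wrist picture shows it was gripped centrally. I release it and fetch the clay cup.

```bash
python3 - <<'E'
from h import *
from bench import robot
release(robot,.22)
c=robot.camera("wrist"); cv2.imwrite("pics/w2.png",c["pixels"][:,:,::-1])
if pick(robot,(.4415,.008),0,.047,20,.22):
    place(robot,TC,TY+np.pi/2,.047,.22)
c=robot.camera("scene"); cv2.imwrite("pics/s2.png",c["pixels"][:,:,::-1])
E
```

```text
t 11.825
opening 0.0585 0.0585 F [-0.63  0.17 -2.31] t 16.425
contact True dz mm [ 0.1  0.4 -0.2] F [-0.2  0.9  2.4]
```

View pics/s2.png

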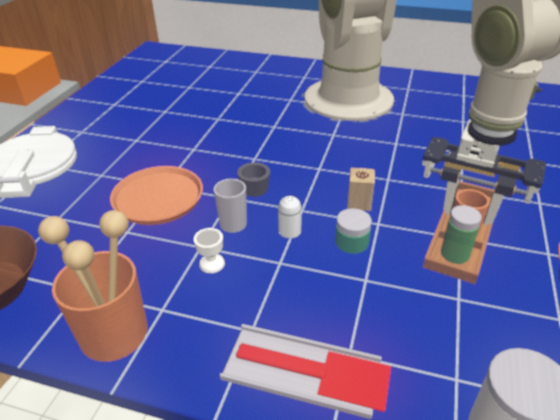

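View pics/w2.png

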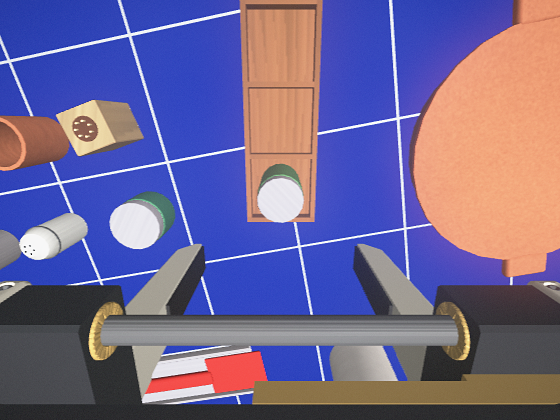

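The wrist picture shows the tall jar centred in its compartment (280,190). The scene picture shows the cup standing in the middle one (470,205). Next is the box.

```bash
python3 - <<'E'
from h import *
from bench import robot
release(robot,.22)
if pick(robot,(.4442,.1047),np.radians(98.55),.047,20,.22):
    place(robot,TC-.082*TX,TY+np.pi/2,.047,.22)
c=robot.camera("scene"); cv2.imwrite("pics/s3.png",c["pixels"][:,:,::-1])
E
```

```text
t 21.475
opening 0.046 0.0456 F [ 0.86 -0.41 -0.8 ] t 25.8417
contact True dz mm [ 0.  -0.  -0.3] F [1.5 0.  2.7]
```

View pics/s3.png

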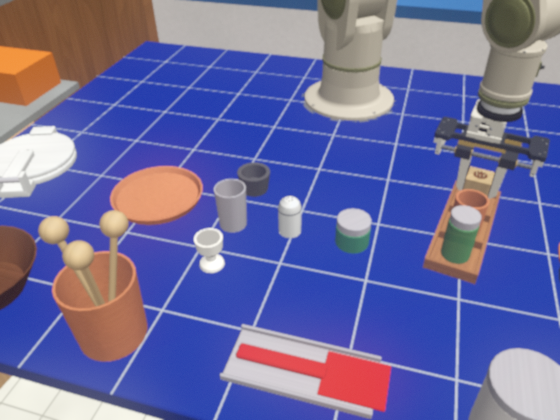

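The box stands in the last compartment (480,180), and contact came at floor height. Next is the squat jar, to the dish.

```bash
python3 - <<'E'
from h import *
from bench import robot
release(robot,.22)
c=robot.camera("wrist"); cv2.imwrite("pics/w4.png",c["pixels"][:,:,::-1])
if pick(robot,(.5602,.1108),np.pi/2,.033,20,.22):
    place(robot,DC+[.038,0],np.pi/2,.033,.22)
c=robot.camera("scene"); cv2.imwrite("pics/s4.png",c["pixels"][:,:,::-1])
E
```

```text
t 30.7833
opening 0.0613 0.0617 F [-0.74 -0.62 -1.77] t 35.3833
contact True dz mm [ 0.   0.1 -0. ] F [0.6 0.9 3.5]
```

View pics/s4.png

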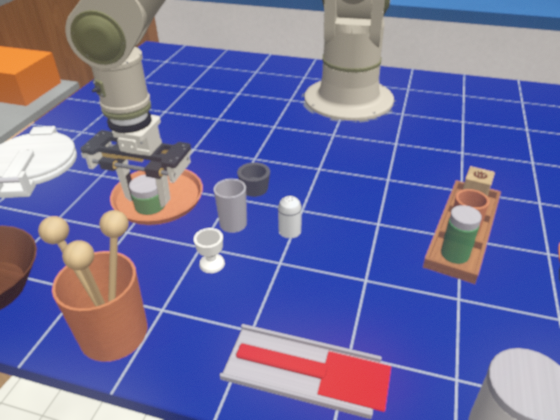

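View pics/w4.png

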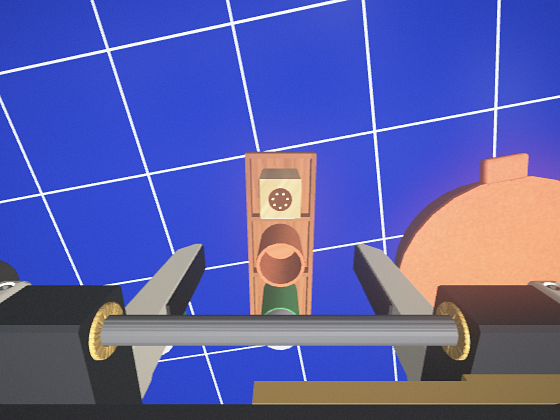

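The three tray pieces look centred and square (280,195 / 280,260 / 280,320 in the wrist picture). The squat jar is down in the dish (147,195). The shaker is last.

```bash
python3 - <<'E'
from h import *
from bench import robot
release(robot,.22)
if pick(robot,(.5595,-.0062),0,.034,20,.22):
    place(robot,DC+[-.042,0],np.pi/2,.034,.22)
c=robot.camera("scene"); cv2.imwrite("pics/s5.png",c["pixels"][:,:,::-1])
E
```

```text
t 40.8833
opening 0.0418 0.042 F [ 0.3   0.23 -1.84] t 45.7333
contact True dz mm [ 0.   0.  -0.2] F [0.1 1.3 4.7]
```

View pics/s5.png

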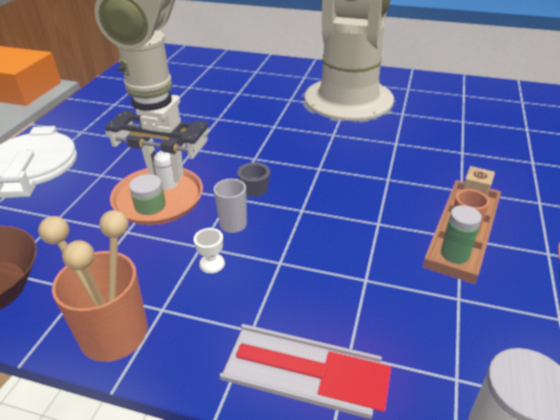

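The shaker stands in the dish (164,170) behind the squat jar. I release it, move clear and check everything from above.

```bash
python3 - <<'E'
from h import *
from bench import robot
release(robot,.28)
robot.move_j([-1.24,.599,-.003,1.599,.002,.943,-.08])
robot.pause(.3)
c=robot.camera("top"); cv2.imwrite("pics/t6.png",c["pixels"][:,:,::-1]); W=world(c)
d=robot.camera("scene"); cv2.imwrite("pics/s6.png",d["pixels"][:,:,::-1])
exp=dict(tall_jar=(*(TC+.082*TX),.098),clay_cup=(*TC,.076),pick_box=(*(TC-.082*TX),.076),squat_jar=(DC[0]+.038,DC[1],.062),shaker=(DC[0]-.042,DC[1],.081),tumbler=(.5695,-.116,.085),mortar=(.4545,-.1125,.045),egg_cup=(.680,-.113,.062))
for n,(x,y,h) in exp.items():
    m=(np.hypot(W[...,0]-x,W[...,1]-y)<.042)&(abs(W[...,2]-h)<(.012 if n!="shaker" else .02))
    ys,xs=np.nonzero(m); (cx,cy),r=cv2.minEnclosingCircle(np.c_[xs,ys].astype(np.float32))
    p=cast(c,cx,cy,h); print(n,"d mm",((p[:2]-[x,y])*1000).round(1),"ztop-h",((np.median(W[m][:,2])-h)*1000).round(1))
print(robot.sense()["time_s"])
E
```

```text
t 51.425
tall_jar d mm [-6.1 -0.6] ztop-h -0.4
clay_cup d mm [-2.4 -1.1] ztop-h -1.0
pick_box d mm [ 0.4 -1.4] ztop-h 0.1
squat_jar d mm [-6.4  3. ] ztop-h 0.3
shaker d mm [-3.9  6.1] ztop-h -4.7
tumbler d mm [-0.1  0.4] ztop-h -1.3
mortar d mm [-0.2 -0. ] ztop-h -0.2
egg_cup d mm [-0.4 -0. ] ztop-h -0.1
55.25
```

View pics/t6.png

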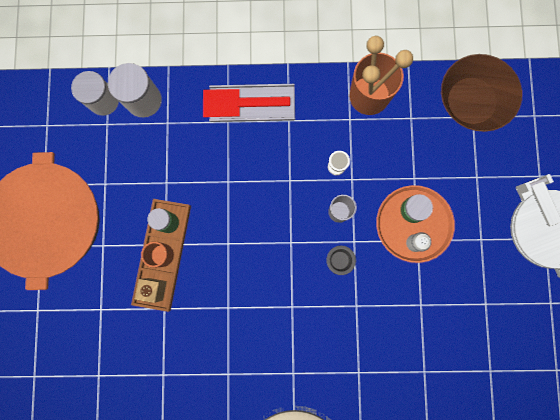

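View pics/s6.png

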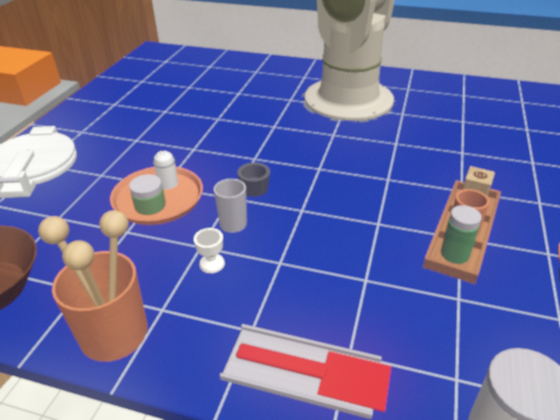

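Everything stands, and the three other pieces moved by under 0.5 mm. The offsets of 4-6 mm for the tall jar, squat jar and shaker may come from side-wall pixels in my mask. I recheck on the saved view's top faces only.

```bash
python3 - <<'E'
from h import *
from bench import robot
c=robot.camera("top"); W=world(c); d=robot.camera("scene"); V=world(d)
exp=dict(tall_jar=(*(TC+.082*TX),.098,.024),clay_cup=(*TC,.076,.029),pick_box=(*(TC-.082*TX),.076,.03),squat_jar=(DC[0]+.038,DC[1],.062,.03),shaker=(DC[0]-.042,DC[1],.081,.02))
for n,(x,y,h,r) in exp.items():
  for nm,A in (("top",W),("scene",V)):
    m=(np.hypot(A[...,0]-x,A[...,1]-y)<r+.012)&(abs(A[...,2]-h)<(.005 if n!="shaker" else .01))
    k,l,st,_=cv2.connectedComponentsWithStats(m.astype(np.uint8)); m=l==1+np.argmax(st[1:,4])
    X=A[m]; q=(X[:,:2]*1000).astype(np.float32); (cx,cy),rr=cv2.minEnclosingCircle(q)
    M=np.c_[X[:,:2]-[x,y],np.ones(len(X))]; s=np.linalg.lstsq(M,X[:,2],rcond=None)[0]
    print(n,nm,len(X),"d mm",np.round([cx-1000*x,cy-1000*y],1),"mean d",((X[:,:2].mean(0)-[x,y])*1000).round(1),"r",round(rr,1),"tilt deg",np.degrees(s[:2]).round(1))
E
```

```text
tall_jar top 373 d mm [-5.7  0.8] mean d [-5.8  0.5] r 24.2 tilt deg [0.1 0.6]
tall_jar scene 481 d mm [-1.9 -1.7] mean d [ 0.3 -2.1] r 24.9 tilt deg [-1.6 -0.1]
clay_cup top 168 d mm [-2.2  0.5] mean d [-1.6  1.3] r 29.3 tilt deg [-0.3 -0.3]
clay_cup scene 216 d mm [ 0.3 -2.1] mean d [-1.7 -0.9] r 30.7 tilt deg [ 0.4 -0.6]
pick_box top 441 d mm [-0.1 -0.7] mean d [-0.2 -0.6] r 31.1 tilt deg [-0.3 -0.1]
pick_box scene 382 d mm [ 4.6 -3. ] mean d [ 6.2 -3.6] r 31.5 tilt deg [-1.9  0.1]
squat_jar top 544 d mm [-5.3  1.4] mean d [-5.3  1.9] r 30.3 tilt deg [-0.1  0.2]
squat_jar scene 494 d mm [-1.8 -2.5] mean d [ 0.3 -0.2] r 30.9 tilt deg [-0.8 -0.5]
shaker top 204 d mm [-3.1  1.9] mean d [-3.5  2.8] r 18.5 tilt deg [ 1.8 -2.9]
shaker scene 152 d mm [ 1.5 -1.5] mean d [5.7 1.4] r 17.9 tilt deg [-12.7  -8.8]
```

The top faces are level at the right heights, and even with the largest offset (about 6 mm) the tall jar clears its walls by about 7 mm. I hand it in.

```bash
python3 -c "
from bench import robot
robot.close_job(); print(robot.sense()['time_s'])"
```

```text
the job is handed in; nothing more can be done
the job is handed in; nothing more can be done
```

I made up both sets and handed the job in; the last clock reading was about 55 s of the 134 s allowed. The tall jar, clay cup and toothpick box stand one to a compartment in the tray. The squat jar and salt shaker stand side by side in the dish. I lowered each piece until I felt contact, within 0.3 mm of the expected floor height, and only then let go.

**Upright and flat:** In the final top view the jars, cup and box are level within 0.6° and at the right height. The shaker's domed top gave no usable tilt reading, but it looks upright in both pictures.

**Left alone:** The tumbler, mortar and egg cup moved less than 0.5 mm.

**Where checks disagreed:** The top camera put the tall and squat jars 5–6 mm off target and the shaker about 4 mm off. The scene camera put the jars about 2 mm off, but the box about 5 mm off, where the top camera saw under 1 mm. I did not resolve this. Even the larger figures leave every piece clear of the walls, and the wrist pictures showed the tray pieces centred.

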